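# Wind and start the glue-cure timer

## Robot

A 6-joint arm with a two-finger parallel gripper is mounted at the origin on the work surface. World frame = base frame: x ahead of the robot, y to its left, z up, the work surface at z = 0. Lengths are in m, angles in degrees, forces in N, time in s.
With the tool pointing down it reaches from about 0.25 to 0.725 m from the base axis. Payload 9.7 kg.
Tool frame: the origin (TCP) lies at the very end of the fingers, on their centre line; the grasp point (between the pads) lies 19 mm behind it; z points along the fingers, y is the line along which they close (so a half turn about z gives the same grasp; the last joint's range is limited). The gripper opens to 85 mm and grips with 20 to 120 N. Pads are 22 mm wide; open, the fingers measure 114 mm over their backs; the gripper's body (76 mm by 85 mm) begins 54 mm behind the grasp point. The pads swing forward as they close: fully open they stand 13 mm farther back than shut.
Start: joints at [-70.531, 4.979, 10.078, 95.1, 0, 90], TCP at [0.183, -0.519, 0.209] pointing down, gripper open.
Joint ranges: [-179.16, 179.16], [-48.56, 103.87], [-65.8, 70.77], [-126.05, 130.52], [-82.76, 87.17], [-180, 180]. Speed limits (degrees/s): [127.2, 127.2, 147.25, 180, 180, 180].

## Interface

Orientations are given as [roll, pitch, yaw] about the fixed x, y, z axes, in that order (R = Rz(yaw) Ry(pitch) Rx(roll)).
In Python, from workcell import telemetry, optics, workorder gives the robot as it stands.
- The arm moves only by the shell command python3 -m handwheel 'ROWS' [FORCE]. ROWS is JSON, a list of rows, each an object of numbers: "tx", "ty", "tz": the shift along the tool's x, y, z in m; "ax", "ay", "az": the turn, a rotation vector about the tool's x, y, z in degrees; "jaw": the gripper command: -1 is shut, 1 is fully open, values between are in proportion. A call has exactly 10 rows; each row shifts and turns the commanded pose from where the row before left it, along the tool's axes as they then stand; what a row does not reach is not made up. A row lasts 1/8 s, in which the tool goes at most 62.5 mm and 10.7 degrees, less where a joint would pass 70% of its speed; a pose out of reach is approached as far as the arm can. A call is refused whole if a number of a shift passes 0.0625 or a number of a turn 10.7, either way. A call with a gripper value outside its range is refused whole. The fingers move at their own pace and stop on an object; FORCE is the grip in N (left out, the last holds). Time passes only in rows, so rows that do not move let the fingers close, or fill a call up. It gives the time, the measured TCP pose, the force, the opening and the grip force at its end, in the units of the state.
- telemetry.get_obs(): the state, without advancing time (a new reading comes with each control period).
- optics.camera(name): name is "scene" or "side" or "wrist"; returns a dict with "color" (384x512x3 uint8, red, green, blue), "K" (3x3 intrinsics, pixels), "k1" (the pictures are not rectified: a ray, as slopes to the right and down, at radius r is drawn at 1 + k1 r^2 times it, then the intrinsics apply), "extrinsics" (4x4, takes a point from camera to world coordinates); the wrist camera has in their place "mount" (4x4, takes a point from camera to tool coordinates, whose origin is the TCP and whose axes are the flange's). Camera axes: x right, y down, z forward; pixel columns grow to the right and rows downward; lengths in m; the calibration is good to about 2 mm. A picture is of the moment at which its call begins: read the wrist's pose just before it. There is no depth.
- workorder.job_done(): hands the job in; it is judged then, once.
The state is a dict: "time": time; "q": joint angles; "qd": joint speeds; "joint_efforts": joint torques, N m; "ee_pos": TCP position; "tcp_rot": TCP orientation; "wrist_force": force on the tool from outside, world axes, zero at the start; "torque": the same for the moment, N m; "opening": finger opening in m; "grasp_force": force on a finger pad.
Only numpy, scipy, OpenCV 4.12 (cv2) and the standard library are available. Lean on these libraries where they do the work, as an engineer would, in place of code of your own. Each camera call takes 0.05 s, during which the arm holds its last target. There are 200 camera calls.

## Task

Set the blue clockwork timer on the gluing board: bearing down firmly on it through its dial so that the light case neither spins nor wanders, but not so hard that it is crushed, wind the stiff dial clockwise until its white pointer is past the red mark, then turn it back until the pointer lines up with the green tab. Only then press the orange start button to set it going, let go, and leave the timer standing squarely on the board and the cup and glue bottle beside it undisturbed.

Things in the scene. Friction and masses are not known exactly. Their poses are not given: they have to be found in the camera images.
- board: Fixed plywood gluing board lying on the bench, 220 (x) x 360 (y) x 12 mm thick; origin at the centre of its underside, z up. The timer, a mixing cup and a glue bottle stand on it.
- timer: Free-standing blue clockwork timer, about 0.3 kg, loose on the board, its x within 3 degrees of the board's at the start. Case 118 (x) x 96 (y) mm, panel (top) 40 mm above the soles of four rubber feet at x = -50, +34 and y = -34, +34 mm. Origin on the dial's axis at sole level; x points to the back of the case, away from the start button; z up. Contact is hard: 0.1 mm is a few newtons.
- panel (a point): Point on the flat panel on the dial's axis, 40 mm above the soles; axes as the case's. The feet's friction on the board is about 0.6, so by its weight alone the case spins when the dial is turned (0.30 N m). About 10 N more, pressed straight down through the dial, holds it; 12 to 18 N is a good press. Over 30 N on the feet, weight included, damages it.
- dial (a joint): Angle of the timer's black dial, rad: 0 when the white pointer points to the front of the case (its -x), growing clockwise seen from above. Starts at 0.1 to 0.6, dead stop at 2.75. Stiff friction (0.30 N m), no spring: it stays where it is left.
- dial_grip (a point): Point on the dial's axis, 31 mm above the panel, turning with it. On a 48 mm disc, 8 mm high, stands an upright grip bar along this frame's x, 42 mm long, 14 mm thick, a white pointer line on its top and end at -x. The bar slides 5 mm up and down on its shaft with 1.5 N of drag: top 47 mm above the panel when up, 42 when home; it starts anywhere between (not measured) and bears on the case only when home.
- red_mark (a point): Middle of the red line on the panel, 33 mm from the dial's axis, at dial angle 2.45: the full-wind mark. The dead stop is 0.30 rad beyond it.
- tab (a joint): Angle of the green set tab, counted as the dial's (pointer on the tab when dial angle = tab angle); 1.1 to 1.7, different each time. The tab is practically immovable.
- tab_mark (a point): Top of the green tab, a 14 x 9 mm block 5 mm high on the panel, 42 mm from the dial's axis; -x of this frame points from the axis out to the tab.
- start (a joint): Travel of the start button, m: 0 when up, 0.005 fully in.
- start_top (a point): Top centre of the orange start button, 20 mm across, standing 7 mm above the panel at x = -52, y = +30 mm of the case (52 mm in front of the dial's axis, 30 mm to the side); sprung, starts to move at 1.5 N, fully in at 4 N.
- cup: Grey mixing cup on the board, 68 mm across, 55 mm high, loose; origin under its centre. Leave alone.
- glue: White glue bottle with a yellow label on the board, 48 mm across, 120 mm high, loose; origin under its centre. Leave alone.
Not all that is in view belongs to the job. Leave any brown, purple or turquoise look-alike of the timer alone.

How it is judged (in metres and radians):
On the way, in this order (a step that is already met when the one before it is completed fails the run):
1. the dial is wound clockwise past the red mark (value of joint dial above 2.4 rad), for 0.1 s.
2. the dial is turned back to the green tab and stays there (within 0.15 rad) for 0.3 s (angle between the x axis of dial_grip and the x axis of tab_mark, either way round below 0.15 rad and value of joint dial between 0.7 and 2.1 rad), for 0.3 s.
3. the start button is pressed in, at least 3.5 of its 5 mm (value of joint start above 0.0035 m), for 0.05 s.
At the end, for the whole second after the job is handed in: The pointer is within 0.15 rad (8 degrees) of the green tab, the start button is up again, and the timer stands level and at rest on the board, within 25 mm of where it was and within 0.26 rad (15 degrees) of square with the board (all of step 2 and value of joint start below 0.0015 m and angle between the x axis of timer and the x axis of board, either way round below 0.26 rad and distance of timer from where it was at the start of the episode below 0.025 m and angle between timer's own z axis and vertical below 0.03 rad and z of timer in the frame of board below 0.016 m and linear speed of timer below 0.01 m/s); the robot touches nothing.
It fails at once if the timer's case spins more than 0.26 rad (15 degrees) out of square with the board (angle between the x axis of timer and the x axis of board, either way round above 0.26 rad).
It fails at once if the timer is dragged more than 30 mm from where it stood, or lifted more than 15 mm (distance of timer from where it was at the start of the episode above 0.03 m or z of timer in the frame of board above 0.027 m).
It fails at once if the timer is crushed: more than 30 N between it and the board (contact force between timer and board above 30 N).
It fails at once if the mixing cup or the glue bottle is moved more than 25 mm (distance of any of cup, glue from where it was at the start of the episode above 0.025 m).
It also fails if it takes over 72 s, if anything falls off the work surface, if the arm or the gripper's body presses on something with over 40 N, if the wrist force passes 120 N, or if a joint passes its speed limit or range.

## Working session

There is one attempt and no reset: what is moved stays moved. The work goes in short steps, Python scripts to look and compute and a shell command to move; the robot and the scene stay as the last step left them, time stands still between calls to the robot, and variables do not carry over. Pictures are saved under pics/ and viewed, at most 10 in all, crops included, and the job is handed in when it is done.

```bash
mkdir -p pics; ls; python3 - <<'E'
from workcell import telemetry, optics
import cv2,numpy as np
o=telemetry.get_obs();print(o)
a=[]
for n in ("scene","side"):
    c=optics.camera(n);cv2.imwrite(f"pics/{n}0.png",c["color"][:,:,::-1]);print(n,c["K"],c["k1"],c["extrinsics"])
c=optics.camera("wrist");print(c["mount"],c["K"],c["k1"])
E
```

```text
pics
{'time': 0.0, 'q': array([-7.05322594e+01,  5.01140996e+00,  1.00351872e+01,  9.50991617e+01,
       -1.12440284e-03,  8.99992995e+01]), 'qd': array([-0.0455985 , -0.02527666,  0.03092747, -0.01503457, -0.13028573,
        0.10086727]), 'joint_efforts': array([ 7.68005848e-04, -5.20386279e+01,  4.64799678e+01,  1.64172985e-02,
        8.34636603e-05,  7.74650488e-06]), 'ee_pos': array([ 0.18321252, -0.51832151,  0.20828668]), 'tcp_rot': array([-1.79924615e+02,  1.12348021e-03,  1.94684426e+01]), 'wrist_force': array([-0.29382702, -0.59563197, -0.55278622]), 'torque': array([ 0.04178036,  0.02796702, -0.00794285]), 'grasp_force': 0.0, 'opening': 0.08539859436085705}
scene [[349.28302007   0.         259.89893592]
 [  0.         349.28302007 188.12640377]
 [  0.           0.           1.        ]] -0.10568599344521402 [[ 0.86141226  0.40297348 -0.30916224  0.78425601]
 [ 0.50790263 -0.6857861   0.52127952 -0.49354582]
 [-0.00195734 -0.60606088 -0.79541585  0.81303499]
 [ 0.          0.          0.          1.        ]]
side [[353.96287088   0.         254.24984218]
 [  0.         353.96287088 189.6432385 ]
 [  0.           0.           1.        ]] 0.02250550633075648 [[-0.9231481  -0.19220035  0.33295137  0.21889917]
 [-0.38432605  0.48287751 -0.78684357  0.65480174]
 [-0.00954312 -0.85433503 -0.51963505  0.49789276]
 [ 0.          0.          0.          1.        ]]
[[ 1.64254886e-04 -9.60472333e-01 -2.78375412e-01  7.05238757e-02]
 [ 9.99999889e-01  3.50018105e-05  4.69282098e-04 -3.83887600e-04]
 [-4.40988828e-04 -2.78375459e-01  9.60472233e-01 -1.65389416e-01]
 [ 0.00000000e+00  0.00000000e+00  0.00000000e+00  1.00000000e+00]] [[289.32950638   0.         251.38083314]
 [  0.         289.32950638 195.4896563 ]
 [  0.           0.           1.        ]] -0.06890072085521186
```

View pics/scene0.png

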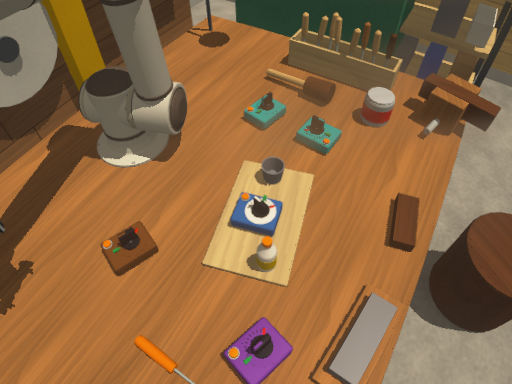

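View pics/side0.png

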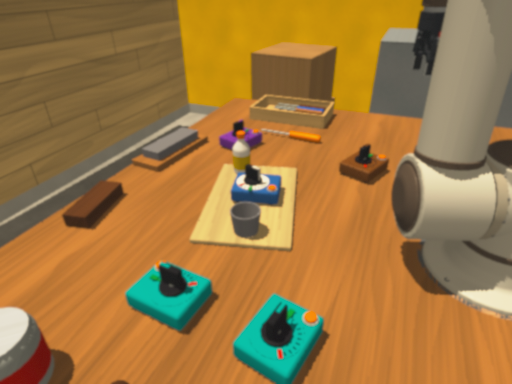

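The scene picture shows the blue timer on the board: dial about (260,209), orange button (245,197), cup (272,171) and bottle (266,254). The side view shows it at (255,180).

```bash
cat > h.py <<'E'
from workcell import telemetry, optics
import cv2,numpy as np
from scipy.spatial.transform import Rotation as R
def tool():
    o=telemetry.get_obs();T=np.eye(4);T[:3,:3]=R.from_euler('xyz',o["tcp_rot"],degrees=True).as_matrix();T[:3,3]=o["ee_pos"];return T
def cam(n):
    T=tool();c=optics.camera(n);E=T@c["mount"] if n=="wrist" else c["extrinsics"];return c["color"],(c["K"],c["k1"],E)
def hit(m,uv,z):
    K,k1,E=m;uv=np.array(uv,float).reshape(-1,1,2)
    s=cv2.undistortPoints(uv,K,np.array([k1,0,0,0.]))[:,0]
    d=np.c_[s,np.ones(len(s))]@E[:3,:3].T
    return E[:3,3]+d*((z-E[2,3])/d[:,2])[:,None]
def proj(m,P):
    K,k1,E=m;Ei=np.linalg.inv(E)
    return cv2.projectPoints(np.array(P,float).reshape(-1,1,3),cv2.Rodrigues(Ei[:3,:3])[0],Ei[:3,3],K,np.array([k1,0,0,0.]))[0][:,0]
E
python3 - <<'E'
from h import *
im,m=cam("scene")
print("board",hit(m,[(243,163),(314,177),(288,279),(206,265)],.012))
print("dial,button",hit(m,[(260,209)],.08),hit(m,[(245,197)],.059))
print("cup rim",hit(m,[(272,165)],.067),"bottle", hit(m,[(267,241)],.13))
im2,m2=cam("side")
print("button, dial side",hit(m2,[(275,182),(253,178)],.059))
c=cv2.resize(im[155:285,200:320],None,fx=3.3,fy=3.3,interpolation=cv2.INTER_CUBIC)
d=cv2.resize(im2[130:250,190:310],None,fx=3.3,fy=3.3,interpolation=cv2.INTER_CUBIC)
h=429
out=np.zeros((h,396*2,3),np.uint8);out[:,:396]=c[:h];out[:396,396:]=d
cv2.imwrite("pics/crop0.png",out[:,:,::-1])
E
```

```text
board [[ 0.37943346  0.08836139  0.012     ]
 [ 0.59002136  0.14828615  0.012     ]
 [ 0.67212348 -0.17245429  0.012     ]
 [ 0.47941549 -0.24348538  0.012     ]]
dial,button [[ 0.53320759 -0.07008567  0.08      ]] [[ 0.47205567 -0.04508525  0.059     ]]
cup rim [[0.48202473 0.08358196 0.067     ]] bottle [[ 0.60688085 -0.16446114  0.13      ]]
button, dial side [[ 0.46643721 -0.06229768  0.059     ]
 [ 0.52476972 -0.06079489  0.059     ]]
```

View pics/crop0.png

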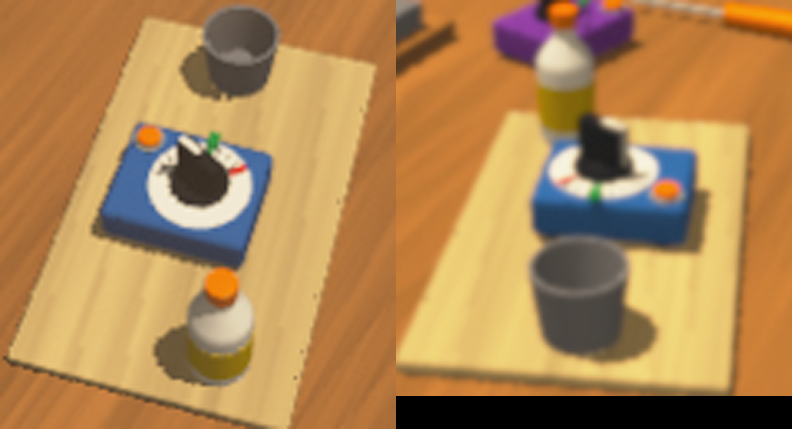

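```bash
python3 -m handwheel '[{"tx":0.0478,"ty":-0.0311},{"tx":0.0478,"ty":-0.0311},{"tx":0.0478,"ty":-0.0311},{"tx":0.0478,"ty":-0.0311},{"tx":0.0478,"ty":-0.0311},{"tx":0.0478,"ty":-0.0311},{"tx":0.0478,"ty":-0.0311},{"tx":0.0478,"ty":-0.0311},{"tx":0.0478,"ty":-0.0311},{"tx":0.0478,"ty":-0.0311}]'
python3 -m handwheel '[{"az":10.5},{"az":10.5},{"az":10.5},{"tz":0.005},{},{},{},{},{},{}]'
python3 - <<'E'
from h import *
o=telemetry.get_obs();print(o)
im,m=cam("wrist");cv2.imwrite("pics/w1.png",im[:,:,::-1])
np.savez("w1.npz",K=m[0],k1=m[1],E=m[2])
E
```

```text
{'time': 0.25, 'q': array([-7.05307337e+01,  4.99516714e+00,  1.00587861e+01,  9.50992790e+01,
        8.68623079e-04,  9.00011682e+01]), 'qd': array([ 0.05904327, -0.05231723,  0.0509834 ,  0.02190721,  0.00586026,
       -0.01684097]), 'joint_efforts': array([ 5.91801108e-04, -5.19767582e+01,  4.64400029e+01,  8.86800379e-03,
        4.72556530e-05, -6.95932059e-06]), 'ee_pos': array([ 0.18328231, -0.51844294,  0.20865391]), 'tcp_rot': array([-1.79964340e+02, -8.67895851e-04,  1.94680976e+01]), 'wrist_force': array([ 0.02380229, -0.02372147, -0.38028966]), 'torque': array([-0.00639597,  0.04603316, -0.02014618]), 'grasp_force': 0.0, 'opening': 0.08521915148978569}$[0]: bad value
$[0]: bad value
```

View pics/w1.png

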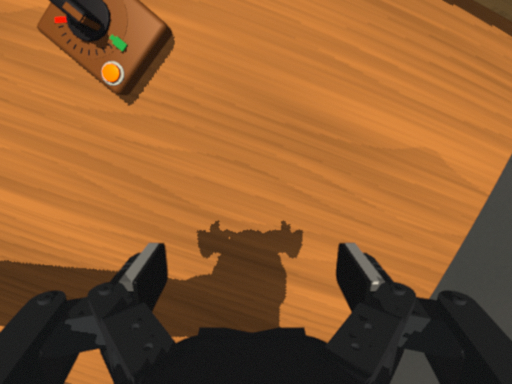

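The rows were refused, so the arm hasn't moved. The wrist picture shows only the brown look-alike (85,30) and the two fingers. The rows probably need every key, so I'll give "jaw" first.

```bash
python3 -m handwheel '[{"tx":0.0478,"ty":-0.0311,"jaw":1},{"tx":0.0478,"ty":-0.0311,"jaw":1},{"tx":0.0478,"ty":-0.0311,"jaw":1},{"tx":0.0478,"ty":-0.0311,"jaw":1},{"tx":0.0478,"ty":-0.0311,"jaw":1},{"tx":0.0478,"ty":-0.0311,"jaw":1},{"tx":0.0478,"ty":-0.0311,"jaw":1},{"tx":0.0478,"ty":-0.0311,"jaw":1},{"tx":0.0478,"ty":-0.0311,"jaw":1},{"tx":0.0478,"ty":-0.0311,"jaw":1}]' || python3 -m handwheel --help
```

```text
$[0]: bad value
invalid input: not JSON, or not a number
```

```bash
python3 -m handwheel '[{"tx":0.0478,"ty":-0.0311,"tz":0,"ax":0,"ay":0,"az":0,"jaw":1},{"tx":0.0478,"ty":-0.0311,"tz":0,"ax":0,"ay":0,"az":0,"jaw":1},{"tx":0.0478,"ty":-0.0311,"tz":0,"ax":0,"ay":0,"az":0,"jaw":1},{"tx":0.0478,"ty":-0.0311,"tz":0,"ax":0,"ay":0,"az":0,"jaw":1},{"tx":0.0478,"ty":-0.0311,"tz":0,"ax":0,"ay":0,"az":0,"jaw":1},{"tx":0.0478,"ty":-0.0311,"tz":0,"ax":0,"ay":0,"az":0,"jaw":1},{"tx":0.0478,"ty":-0.0311,"tz":0,"ax":0,"ay":0,"az":0,"jaw":1},{"tx":0.0478,"ty":-0.0311,"tz":0,"ax":0,"ay":0,"az":0,"jaw":1},{"tx":0.0478,"ty":-0.0311,"tz":0,"ax":0,"ay":0,"az":0,"jaw":1},{"tx":0.0478,"ty":-0.0311,"tz":0,"ax":0,"ay":0,"az":0,"jaw":1}]'
```

```text
time: 1.55
ee_pos: [0.5312, -0.0643, 0.2091]
tcp_rot: [180.0, -0.0, 19.5]
wrist_force: [0.6, -1.0, -0.1]
opening: 0.0855
grasp_force: 0.0
```

Every key is needed. Next I turn to about yaw -12 and look.

```bash
python3 -m handwheel '[{"tx":0,"ty":0,"tz":0,"ax":0,"ay":0,"az":10.5,"jaw":1},{"tx":0,"ty":0,"tz":0,"ax":0,"ay":0,"az":10.5,"jaw":1},{"tx":0,"ty":0,"tz":0,"ax":0,"ay":0,"az":10.5,"jaw":1},{"tx":0,"ty":0,"tz":0,"ax":0,"ay":0,"az":0,"jaw":1},{"tx":0,"ty":0,"tz":0,"ax":0,"ay":0,"az":0,"jaw":1},{"tx":0,"ty":0,"tz":0,"ax":0,"ay":0,"az":0,"jaw":1},{"tx":0,"ty":0,"tz":0,"ax":0,"ay":0,"az":0,"jaw":1},{"tx":0,"ty":0,"tz":0,"ax":0,"ay":0,"az":0,"jaw":1},{"tx":0,"ty":0,"tz":0,"ax":0,"ay":0,"az":0,"jaw":1},{"tx":0,"ty":0,"tz":0,"ax":0,"ay":0,"az":0,"jaw":1}]'
python3 - <<'E'
from h import *
o=telemetry.get_obs();print(o['q'],o['ee_pos'],o['tcp_rot'])
im,m=cam("wrist")
np.savez("w1.npz",K=m[0],k1=m[1],E=m[2],im=im)
cv2.imwrite("pics/w2.png",cv2.resize(im,(800,600),interpolation=cv2.INTER_CUBIC)[:,:,::-1])
E
```

```text
time: 2.8
ee_pos: [0.5263, -0.0883, 0.209]
tcp_rot: [-179.0, 0.0, -10.0]
wrist_force: [0.0, -0.1, -0.1]
opening: 0.0855
grasp_force: 0.0
[-10.09767893   2.74172998   7.71215274  94.99162662   0.99051616
 179.94160092] [ 0.52631457 -0.08833306  0.20897891] [-1.79009463e+02  2.01943063e-02 -1.00392886e+01]
```

View pics/w2.png

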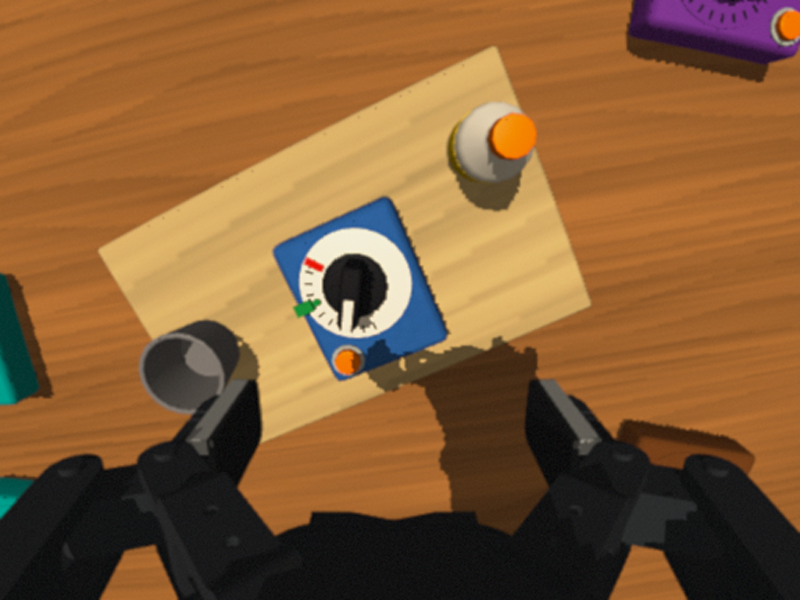

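The wrist picture (800x600) shows the timer's white face centred near (355,283), the button (347,361), the tab (306,309), the red mark (314,265) and the pointer end (346,330). Joint 6 hit its limit, so the grasp has to be turned half a turn, to yaw about 168.

```bash
cat > meas.py <<'E'
from h import *
from scipy.optimize import least_squares
def blobs(im,m,c0,rad=75):
    hsv=cv2.cvtColor(im,cv2.COLOR_RGB2HSV).astype(int);H,S,V=hsv[...,0],hsv[...,1],hsv[...,2]
    yy,xx=np.mgrid[:384,:512];near=np.hypot(xx-c0[0],yy-c0[1])<rad
    out={}
    for n,k,z in (("button",(H>8)&(H<22)&(S>190)&(V>190),.059),("green",(H>45)&(H<80)&(S>120),.057),("red",((H<6)|(H>174))&(S>150)&(V>140),.052)):
        l,lab,st,ce=cv2.connectedComponentsWithStats((k&near).astype(np.uint8));
        i=1+np.argmax(st[1:,4]);out[n]=hit(m,ce[i],z)[0][:2];print(n,ce[i].round(1),st[i,4],out[n].round(4))
    w=(S<60)&(V>130)&near
    return out,w,(H>100)&(H<125)&(S>120)&near
E
python3 - <<'E'
from meas import *
d=np.load("w1.npz");im=d["im"];m=(d["K"],float(d["k1"]),d["E"])
b,w,bl=blobs(im,m,(227,185))
l,lab,st,ce=cv2.connectedComponentsWithStats(w.astype(np.uint8));print(st,ce.round(0))
i=1+np.argmax(st[1:,4]);cs,_=cv2.findContours((lab==i).astype(np.uint8),0,1)
c=max(cs,key=len)[:,0];P=hit(m,cv2.convexHull(c)[:,0],.052)[:,:2]
f=least_squares(lambda p:np.hypot(*(P-p[:2]).T)-p[2],[*P.mean(0),.03],loss='soft_l1',f_scale=.001).x;print("disc",f)
# blue panel rect
ys,xs=np.where(bl);Q=hit(m,np.c_[xs,ys],.052)[:,:2].astype(np.float32);print("blue rect",cv2.minAreaRect(Q*1000))
# fit x,y,yaw,tab
def pred(p):
    c,s=np.cos(p[2]),np.sin(p[2]);Rm=np.array([[c,-s],[s,c]])
    pol=lambda r,a:Rm@np.array([-np.cos(a)*r,np.sin(a)*r])+p[:2]
    return np.r_[Rm@[-.052,.030]+p[:2]-b["button"],pol(.042,p[3])-b["green"],pol(.033,2.45)-b["red"],p[:2]-f[:2]]
r=least_squares(pred,[*f[:2],.3,1.4]);print(r.x,np.degrees(r.x[2]),"res mm",(r.fun*1000).round(1))
x=r.x
# Pointer line: white pixels on top of bar, dark disc within 24mm at z=.097
g=im[170:225,205:245];cv2.imwrite("pics/none.png",g)
np.save("fit.npy",x)
for z in (.052,.094,.099):
    print(z,hit(m,[(346/1.5625,333/1.5625),(348/1.5625,303/1.5625)],z)[:,:2], proj(m,[[x[0],x[1],z]]))
big=cv2.resize(im[140:250,165:295],None,fx=6,fy=5.4,interpolation=cv2.INTER_CUBIC)
cv2.imwrite("pics/crop2.png",big[:,:,::-1])
E
```

```text
button [220.3 231.3] 127 [ 0.469  -0.0381]
green [195.2 196.7] 96 [ 0.5151 -0.018 ]
red [200.6 169. ] 51 [ 0.5447 -0.0301]
[[     0      0    512    384 194011]
 [   191    146     73     71   2522]
 [   176    157      1      1      1]
 [   175    164      1      1      1]
 [   176    166      1      1      1]
 [   177    168      1      1      1]
 [   186    186      1      1      1]
 [   187    188      1      1      1]
 [   188    190      1      1      1]
 [   189    192      1      1      1]
 [   283    218      1      1      1]
 [   212    221     19     17     57]
 [   273    222      1      1      1]
 [   208    229      1      1      1]
 [   209    231      1      1      1]
 [   210    233      1      1      1]
 [   211    235      1      1      1]
 [   212    237      1      1      1]
 [   221    240      1      1      1]
 [   219    243      2      1      2]] [[256. 192.]
 [229. 179.]
 [176. 157.]
 [175. 164.]
 [176. 166.]
 [177. 168.]
 [186. 186.]
 [187. 188.]
 [188. 190.]
 [189. 192.]
 [283. 218.]
 [219. 225.]
 [273. 222.]
 [208. 229.]
 [209. 231.]
 [210. 233.]
 [211. 235.]
 [212. 237.]
 [221. 240.]
 [220. 243.]]
disc [ 0.52491323 -0.05671888  0.04159895]
blue rect ((516.9022216796875, -60.48603057861328), (114.48382568359375, 92.84391784667969), 13.54835033416748)
[ 0.52524954 -0.05695819  0.21248177  1.52777056] 12.174308900137522 res mm [-0.9 -0.5 -0.4  1.6  1.  -0.9  0.3 -0.2]
0.052 [[ 0.48869514 -0.04278276]
 [ 0.51160201 -0.04905152]] [[227.07205824 181.51005671]]
0.094 [[ 0.50257299 -0.05065009]
 [ 0.52249496 -0.05610199]] [[223.00175947 191.18805145]]
0.099 [[ 0.50422511 -0.05158668]
 [ 0.52379174 -0.05694133]] [[222.44125747 192.52178653]]
```

View pics/crop2.png

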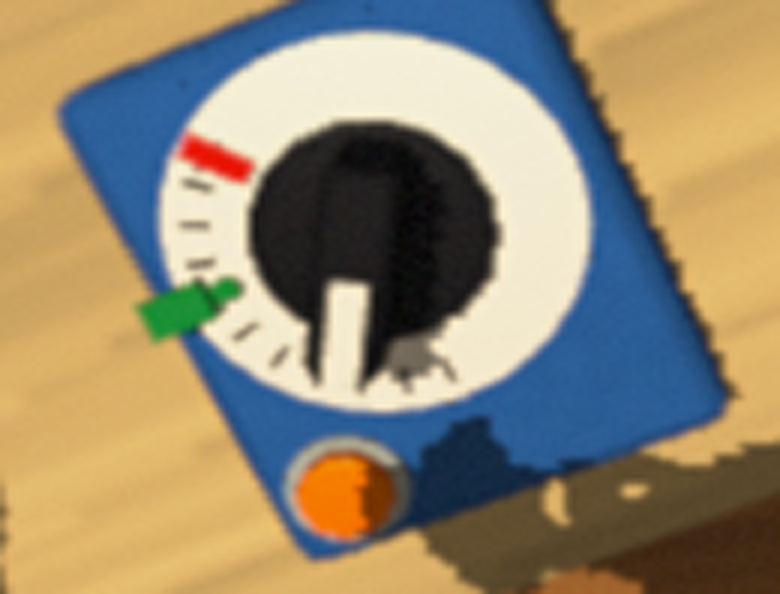

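```bash
python3 -m handwheel '[{"tx":0,"ty":0,"tz":0,"ax":0,"ay":0,"az":-10.5,"jaw":1},{"tx":0,"ty":0,"tz":0,"ax":0,"ay":0,"az":-10.5,"jaw":1},{"tx":0,"ty":0,"tz":0,"ax":0,"ay":0,"az":-10.5,"jaw":1},{"tx":0,"ty":0,"tz":0,"ax":0,"ay":0,"az":-10.5,"jaw":1},{"tx":0,"ty":0,"tz":0,"ax":0,"ay":0,"az":-10.5,"jaw":1},{"tx":0,"ty":0,"tz":0,"ax":0,"ay":0,"az":-10.5,"jaw":1},{"tx":0,"ty":0,"tz":0,"ax":0,"ay":0,"az":-10.5,"jaw":1},{"tx":0,"ty":0,"tz":0,"ax":0,"ay":0,"az":-10.5,"jaw":1},{"tx":0,"ty":0,"tz":0,"ax":0,"ay":0,"az":-10.5,"jaw":1},{"tx":0,"ty":0,"tz":0,"ax":0,"ay":0,"az":-10.5,"jaw":1}]'
python3 -m handwheel '[{"tx":0,"ty":0,"tz":0,"ax":0,"ay":0,"az":-10.5,"jaw":1},{"tx":0,"ty":0,"tz":0,"ax":0,"ay":0,"az":-10.5,"jaw":1},{"tx":0,"ty":0,"tz":0,"ax":0,"ay":0,"az":-10.5,"jaw":1},{"tx":0,"ty":0,"tz":0,"ax":0,"ay":0,"az":-10.5,"jaw":1},{"tx":0,"ty":0,"tz":0,"ax":0,"ay":0,"az":-10.5,"jaw":1},{"tx":0,"ty":0,"tz":0,"ax":0,"ay":0,"az":-10.5,"jaw":1},{"tx":0,"ty":0,"tz":0,"ax":0,"ay":0,"az":-6,"jaw":1},{"tx":0,"ty":0,"tz":0,"ax":0,"ay":0,"az":0,"jaw":1},{"tx":0,"ty":0,"tz":0,"ax":0,"ay":0,"az":0,"jaw":1},{"tx":0,"ty":0,"tz":0,"ax":0,"ay":0,"az":0,"jaw":1}]'
cat > to.py <<'E'
from h import *
import sys
def to(x,y,z,yaw):
    T=tool();G=np.eye(4);G[:3,:3]=R.from_euler('xyz',[180,0,yaw],degrees=True).as_matrix();G[:3,3]=x,y,z
    D=np.linalg.inv(T)@G;print("shift mm",(D[:3,3]*1000).round(2),"rot",R.from_matrix(D[:3,:3]).as_rotvec(degrees=True).round(2))
if __name__=="__main__":to(*map(float,sys.argv[1:]))
E
python3 to.py .5250 -.0569 .16 164.6; python3 -c "
from h import *;print(telemetry.get_obs()['q'])"
```

```text
time: 4.1
ee_pos: [0.5263, -0.0884, 0.209]
tcp_rot: [179.8, -1.0, 95.3]
wrist_force: [0.2, 0.2, -0.8]
opening: 0.0853
grasp_force: 0.0
time: 5.35
ee_pos: [0.5263, -0.0884, 0.209]
tcp_rot: [179.0, -0.1, 163.9]
wrist_force: [-0.1, -0.3, 0.2]
opening: 0.0853
grasp_force: 0.0
shift mm [ 9.91 29.01 49.51] rot [ 0.99 -0.12 -0.72]
[-10.10158549   2.74116802   7.71245761  94.98927715   0.99191676
   6.02127576]
```

```bash
python3 -m handwheel '[{"tx":0.003,"ty":0.01,"tz":0.015,"ax":0,"ay":0,"az":0,"jaw":1},{"tx":0.003,"ty":0.01,"tz":0.015,"ax":0,"ay":0,"az":0,"jaw":1},{"tx":0.0039,"ty":0.009,"tz":0.0195,"ax":0,"ay":0,"az":0,"jaw":1},{"tx":0,"ty":0,"tz":0,"ax":1,"ay":-0.1,"az":-0.7,"jaw":1},{"tx":0,"ty":0,"tz":0,"ax":0,"ay":0,"az":0,"jaw":1},{"tx":0,"ty":0,"tz":0,"ax":0,"ay":0,"az":0,"jaw":1},{"tx":0,"ty":0,"tz":0,"ax":0,"ay":0,"az":0,"jaw":1},{"tx":0,"ty":0,"tz":0,"ax":0,"ay":0,"az":0,"jaw":1},{"tx":0,"ty":0,"tz":0,"ax":0,"ay":0,"az":0,"jaw":1},{"tx":0,"ty":0,"tz":0,"ax":0,"ay":0,"az":0,"jaw":1}]'
python3 - <<'E'
from h import *
im,m=cam("wrist")
np.savez("w3.npz",K=m[0],k1=m[1],E=m[2],im=im)
p=proj(m,[[.525,-.0569,.06]])[0];print(p)
x0,y0=max(0,int(p[0])-85),max(0,int(p[1])-75);print(x0,y0)
g=im[y0:y0+150,x0:x0+170]
cv2.imwrite("pics/w3.png",cv2.resize(g,None,fx=4,fy=4,interpolation=cv2.INTER_CUBIC)[:,:,::-1])
E
```

```text
time: 6.6
ee_pos: [0.5249, -0.0569, 0.16]
tcp_rot: [-180.0, -0.0, 164.7]
wrist_force: [0.6, 0.4, -0.2]
opening: 0.0856
grasp_force: 0.0
[251.31920346 189.54814659]
166 114
```

View pics/w3.png

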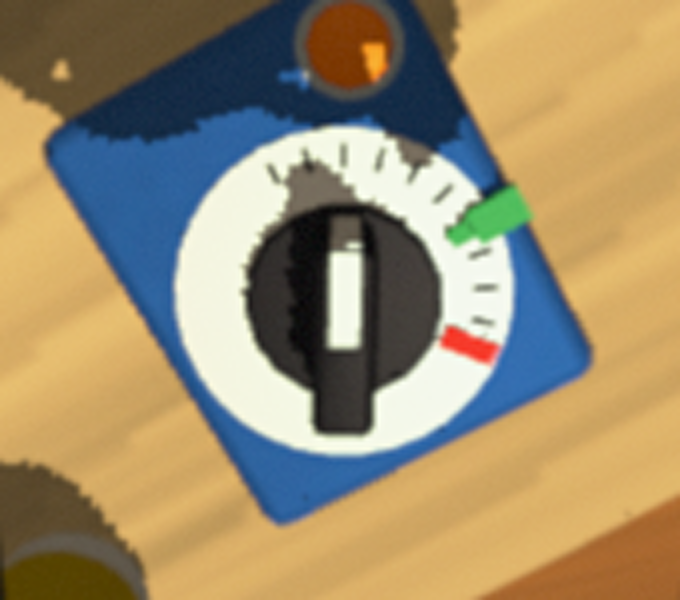

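The crop shows the button (348,45), tab block (500,212), red mark (469,345), white face centre (345,291), bar top from (346,247) to (344,434), and the pointer line's inner end at (344,350). All of these are at 4x with offset (166,114).

```bash
python3 - <<'E'
from h import *
from scipy.optimize import least_squares
def view(f,o,s,px):
    d=np.load(f);m=(d["K"],float(d["k1"]),d["E"])
    U={k:(np.array(o)+np.array(v)/s) for k,v in px.items()};return m,U
V=[view("w1.npz",(165,140),np.array([6,5.4]),dict(button=(344,495),green=(178,311),red=(216,158),disc=(376,221),pin=(347,283),pend=(342,388))),
   view("w3.npz",(166,114),4,dict(button=(348,45),green=(500,212),red=(469,345),disc=(345,291),pin=(344,350),pend=(346,247)))]
for m,U in V:
  for ztop in (.094,.097,.099):
    h=lambda k,z:hit(m,U[k],z)[0][:2]
    def pred(p):
        c,s=np.cos(p[2]),np.sin(p[2]);Rm=np.array([[c,-s],[s,c]])
        pol=lambda r,a:Rm@np.array([-np.cos(a)*r,np.sin(a)*r])+p[:2]
        return np.r_[Rm@[-.052,.030]+p[:2]-h("button",.059),pol(.042,p[3])-h("green",.057),pol(.033,2.45)-h("red",.052),p[:2]-h("disc",.052)]
    r=least_squares(pred,[.525,-.057,.3,1.4])
    a,b=h("pin",ztop),h("pend",ztop);v=b-a
    print(ztop,r.x.round(4),"yaw",np.degrees(r.x[2]).round(1),"res",(r.fun*1000).round(1),"pin",a.round(4),"len",np.hypot(*v).round(4),"pyaw",np.degrees(np.arctan2(v[1],v[0])).round(1))
E
```

```text
0.094 [ 0.5255 -0.0573  0.2434  1.539 ] yaw 13.9 res [-0.3 -0.3 -0.   0.2  0.7 -0.3 -0.4  0.5] pin [ 0.524  -0.0565] len 0.0208 pyaw 166.0
0.097 [ 0.5255 -0.0573  0.2434  1.539 ] yaw 13.9 res [-0.3 -0.3 -0.   0.2  0.7 -0.3 -0.4  0.5] pin [ 0.5248 -0.057 ] len 0.0206 pyaw 166.0
0.099 [ 0.5255 -0.0573  0.2434  1.539 ] yaw 13.9 res [-0.3 -0.3 -0.   0.2  0.7 -0.3 -0.4  0.5] pin [ 0.5253 -0.0574] len 0.0204 pyaw 166.0
0.094 [ 0.5254 -0.0562  0.2371  1.546 ] yaw 13.6 res [-0.1  0.5  0.1 -0.3 -0.8  0.2  0.8 -0.3] pin [ 0.5264 -0.0567] len 0.022 pyaw 163.6
0.097 [ 0.5254 -0.0562  0.2371  1.546 ] yaw 13.6 res [-0.1  0.5  0.1 -0.3 -0.8  0.2  0.8 -0.3] pin [ 0.5255 -0.0564] len 0.0217 pyaw 163.6
0.099 [ 0.5254 -0.0562  0.2371  1.546 ] yaw 13.6 res [-0.1  0.5  0.1 -0.3 -0.8  0.2  0.8 -0.3] pin [ 0.5249 -0.0563] len 0.0216 pyaw 163.6
```

Both views agree: the axis is at (0.5254,-0.0568), yaw 13.8°, tab 1.54, dial about 0.50, pointer yaw 165°. The residuals are under 1 mm. Now I descend, then close.

```bash
python3 -m handwheel '[{"tx":-0.0005,"ty":0.0002,"tz":0.02,"ax":0,"ay":0,"az":0,"jaw":1},{"tx":0,"ty":0,"tz":0.02,"ax":0,"ay":0,"az":0,"jaw":1},{"tx":0,"ty":0,"tz":0.02,"ax":0,"ay":0,"az":0,"jaw":1},{"tx":0,"ty":0,"tz":0.016,"ax":0,"ay":0,"az":0,"jaw":1},{"tx":0,"ty":0,"tz":0.012,"ax":0,"ay":0,"az":0,"jaw":1},{"tx":0,"ty":0,"tz":0,"ax":0,"ay":0,"az":0,"jaw":1},{"tx":0,"ty":0,"tz":0,"ax":0,"ay":0,"az":0,"jaw":0.2},{"tx":0,"ty":0,"tz":0,"ax":0,"ay":0,"az":0,"jaw":-0.3},{"tx":0,"ty":0,"tz":0,"ax":0,"ay":0,"az":0,"jaw":-0.5},{"tx":0,"ty":0,"tz":0,"ax":0,"ay":0,"az":0,"jaw":-0.5}]' 60
python3 -m handwheel '[{"tx":0,"ty":0,"tz":0,"ax":0,"ay":0,"az":0,"jaw":-0.6},{"tx":0,"ty":0,"tz":0,"ax":0,"ay":0,"az":0,"jaw":-0.7},{"tx":0,"ty":0,"tz":0,"ax":0,"ay":0,"az":0,"jaw":-0.8},{"tx":0,"ty":0,"tz":0,"ax":0,"ay":0,"az":0,"jaw":-1},{"tx":0,"ty":0,"tz":0,"ax":0,"ay":0,"az":0,"jaw":-1},{"tx":0,"ty":0,"tz":0,"ax":0,"ay":0,"az":0,"jaw":-1},{"tx":0,"ty":0,"tz":0,"ax":0,"ay":0,"az":0,"jaw":-1},{"tx":0,"ty":0,"tz":0,"ax":0,"ay":0,"az":0,"jaw":-1},{"tx":0,"ty":0,"tz":0,"ax":0,"ay":0,"az":0,"jaw":-1},{"tx":0,"ty":0,"tz":0,"ax":0,"ay":0,"az":0,"jaw":-1}]'
python3 -c "
from h import *;o=telemetry.get_obs();print(o['torque'],o['wrist_force'],o['ee_pos'])"
```

```text
time: 7.9
ee_pos: [0.5256, -0.0569, 0.0722]
tcp_rot: [-180.0, 0.0, 164.7]
wrist_force: [0.3, -0.5, -0.2]
opening: 0.0213
grasp_force: 0.0
time: 9.15
ee_pos: [0.5255, -0.0569, 0.072]
tcp_rot: [-180.0, -0.0, 164.7]
wrist_force: [-0.0, -0.2, 0.2]
opening: -0.0002
grasp_force: 0.0
[-0.00025612 -0.05114641  0.02340347] [-0.04864503 -0.21158522  0.20471364] [ 0.52548458 -0.05687149  0.07202352]
```

The fingers shut on nothing, which I did not expect. Looking.

```bash
python3 - <<'E'
from h import *
a,_=cam("wrist");b,m=cam("side");c,m2=cam("scene")
f=lambda g:cv2.resize(g,(400,300),interpolation=cv2.INTER_CUBIC)
cv2.imwrite("pics/w4.png",np.vstack([np.hstack([f(a),f(b[140:230,200:320])]),np.hstack([f(c[165:255,200:320]),f(a[150:330,140:380])])])[:,:,::-1])
E
```

```text
(no output)
```

View pics/w4.png

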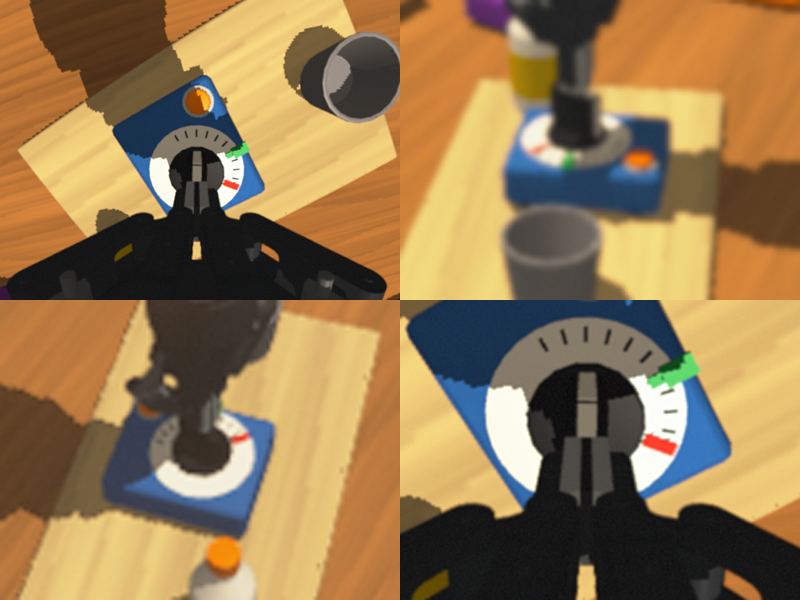

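The fingertips appear shut just above the bar top (wrist panel, tip edge about (585,437)). The finger spacing in w2 also puts the tips about 25 mm farther back than I assumed. Opening to about 30 mm and going 15 mm lower is safe either way, so I'll do that and close again.

```bash
python3 -m handwheel '[{"tx":0,"ty":0,"tz":0,"ax":0,"ay":0,"az":0,"jaw":-0.25},{"tx":0,"ty":0,"tz":0,"ax":0,"ay":0,"az":0,"jaw":-0.25},{"tx":0,"ty":0,"tz":0,"ax":0,"ay":0,"az":0,"jaw":-0.25},{"tx":0,"ty":0,"tz":0,"ax":0,"ay":0,"az":0,"jaw":-0.25},{"tx":0,"ty":0,"tz":0.003,"ax":0,"ay":0,"az":0,"jaw":-0.25},{"tx":0,"ty":0,"tz":0.003,"ax":0,"ay":0,"az":0,"jaw":-0.25},{"tx":0,"ty":0,"tz":0.003,"ax":0,"ay":0,"az":0,"jaw":-0.25},{"tx":0,"ty":0,"tz":0.003,"ax":0,"ay":0,"az":0,"jaw":-0.25},{"tx":0,"ty":0,"tz":0.003,"ax":0,"ay":0,"az":0,"jaw":-0.25},{"tx":0,"ty":0,"tz":0,"ax":0,"ay":0,"az":0,"jaw":-0.25}]' 40
python3 - <<'E'
from h import *
im,m=cam("wrist")
c=im[170:340,165:345]
cv2.imwrite("pics/w5.png",cv2.resize(c,None,fx=3.4,fy=3.4,interpolation=cv2.INTER_CUBIC)[:,:,::-1])
E
```

```text
time: 10.55
ee_pos: [0.5253, -0.0568, 0.0567]
tcp_rot: [-180.0, -0.0, 164.7]
wrist_force: [-0.2, 0.4, 0.1]
opening: 0.0318
grasp_force: 0.0
```

View pics/w5.png

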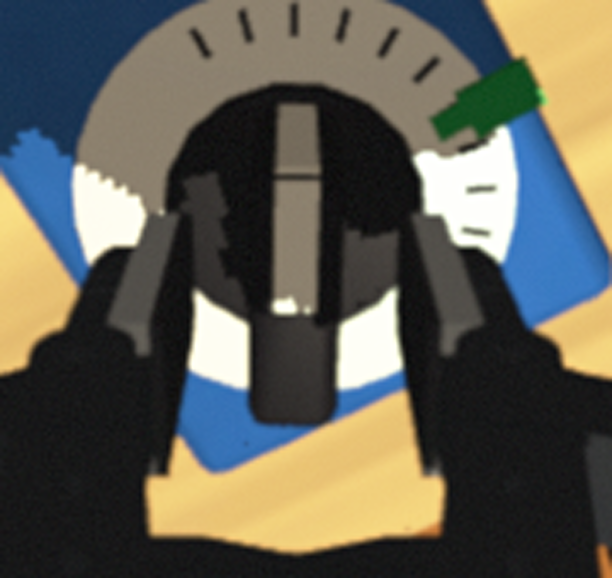

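The crop shows the bar (250–335, 178–420) unobstructed and centred between the pads (inner edges about 185 and 405). By my computation the pad tips are at z≈0.085, about 10 mm below the bar top. I close here.

```bash
python3 -m handwheel '[{"tx":0,"ty":0,"tz":0.003,"ax":0,"ay":0,"az":0,"jaw":-0.25},{"tx":0,"ty":0,"tz":0,"ax":0,"ay":0,"az":0,"jaw":-0.4},{"tx":0,"ty":0,"tz":0,"ax":0,"ay":0,"az":0,"jaw":-0.5},{"tx":0,"ty":0,"tz":0,"ax":0,"ay":0,"az":0,"jaw":-0.6},{"tx":0,"ty":0,"tz":0,"ax":0,"ay":0,"az":0,"jaw":-0.7},{"tx":0,"ty":0,"tz":0,"ax":0,"ay":0,"az":0,"jaw":-0.8},{"tx":0,"ty":0,"tz":0,"ax":0,"ay":0,"az":0,"jaw":-1},{"tx":0,"ty":0,"tz":0,"ax":0,"ay":0,"az":0,"jaw":-1},{"tx":0,"ty":0,"tz":0,"ax":0,"ay":0,"az":0,"jaw":-1},{"tx":0,"ty":0,"tz":0,"ax":0,"ay":0,"az":0,"jaw":-1}]' 40
python3 -c "
from h import *;o=telemetry.get_obs();print(o['torque'],o['wrist_force'],o['ee_pos'],o['opening'],o['grasp_force'])"
```

```text
time: 11.85
ee_pos: [0.5256, -0.0569, 0.0542]
tcp_rot: [-180.0, 0.0, 164.7]
wrist_force: [0.4, -0.4, 4.1]
opening: 0.0132
grasp_force: 40.5
[-0.0343323   0.13793204 -0.02545801] [ 0.38120299 -0.3855174   4.10498475] [ 0.52558598 -0.0568921   0.05419818] 0.013237607982258833 40.53559720516205
```

```bash
python3 -m handwheel '[{"tx":0,"ty":0,"tz":0,"ax":0,"ay":0,"az":0,"jaw":-1},{"tx":0,"ty":0,"tz":0,"ax":0,"ay":0,"az":0,"jaw":-1},{"tx":0,"ty":0,"tz":0,"ax":0,"ay":0,"az":0,"jaw":-1},{"tx":0,"ty":0,"tz":0,"ax":0,"ay":0,"az":0,"jaw":-1},{"tx":0,"ty":0,"tz":0.0002,"ax":0,"ay":0,"az":0,"jaw":-1},{"tx":0,"ty":0,"tz":0,"ax":0,"ay":0,"az":0,"jaw":-1},{"tx":0,"ty":0,"tz":0,"ax":0,"ay":0,"az":0,"jaw":-1},{"tx":0,"ty":0,"tz":0,"ax":0,"ay":0,"az":0,"jaw":-1},{"tx":0,"ty":0,"tz":0,"ax":0,"ay":0,"az":0,"jaw":-1},{"tx":0,"ty":0,"tz":0,"ax":0,"ay":0,"az":0,"jaw":-1}]' 80
python3 -c "
from h import *;o=telemetry.get_obs();print(o['torque'],o['wrist_force'],o['ee_pos'],o['opening'],o['grasp_force'])"
```

```text
time: 13.1
ee_pos: [0.5256, -0.0569, 0.0543]
tcp_rot: [-180.0, 0.0, 164.7]
wrist_force: [-1.3, -0.6, 6.5]
opening: 0.0118
grasp_force: 82.1
[-0.09512278  0.35090481 -0.1169667 ] [-1.31136342 -0.58021701  6.4509419 ] [ 0.52562723 -0.05688199  0.0543205 ] 0.011839303183287188 82.06690907478333
```

```bash
python3 -m handwheel '[{"tx":0,"ty":0,"tz":0.0002,"ax":0,"ay":0,"az":0,"jaw":-1},{"tx":0,"ty":0,"tz":0,"ax":0,"ay":0,"az":0,"jaw":-1},{"tx":0,"ty":0,"tz":0.0001,"ax":0,"ay":0,"az":0,"jaw":-1},{"tx":0,"ty":0,"tz":0,"ax":0,"ay":0,"az":0,"jaw":-1},{"tx":0,"ty":0,"tz":0,"ax":0,"ay":0,"az":0,"jaw":-1},{"tx":0,"ty":0,"tz":0,"ax":0,"ay":0,"az":0,"jaw":-1},{"tx":0,"ty":0,"tz":0,"ax":0,"ay":0,"az":0,"jaw":-1},{"tx":0,"ty":0,"tz":0,"ax":0,"ay":0,"az":0,"jaw":-1},{"tx":0,"ty":0,"tz":0,"ax":0,"ay":0,"az":0,"jaw":-1},{"tx":0,"ty":0,"tz":0,"ax":0,"ay":0,"az":0,"jaw":-1}]' 80
```

```text
time: 14.35
ee_pos: [0.5256, -0.0569, 0.0543]
tcp_rot: [-180.0, 0.0, 164.7]
wrist_force: [-2.4, 0.6, 8.8]
opening: 0.012
grasp_force: 82.3
```

```bash
python3 -m handwheel '[{"tx":0,"ty":0,"tz":0.0002,"ax":0,"ay":0,"az":0,"jaw":-1},{"tx":0,"ty":0,"tz":0,"ax":0,"ay":0,"az":0,"jaw":-1},{"tx":0,"ty":0,"tz":0.0002,"ax":0,"ay":0,"az":0,"jaw":-1},{"tx":0,"ty":0,"tz":0,"ax":0,"ay":0,"az":0,"jaw":-1},{"tx":0,"ty":0,"tz":0.0001,"ax":0,"ay":0,"az":0,"jaw":-1},{"tx":0,"ty":0,"tz":0,"ax":0,"ay":0,"az":0,"jaw":-1},{"tx":0,"ty":0,"tz":0,"ax":0,"ay":0,"az":0,"jaw":-1},{"tx":0,"ty":0,"tz":0,"ax":0,"ay":0,"az":0,"jaw":-1},{"tx":0,"ty":0,"tz":0,"ax":0,"ay":0,"az":0,"jaw":-1},{"tx":0,"ty":0,"tz":0,"ax":0,"ay":0,"az":0,"jaw":-1}]' 80
python3 -c "
from h import *;o=telemetry.get_obs();print(o['torque'],o['wrist_force'],o['ee_pos'],o['joint_efforts'])"
```

```text
time: 15.6
ee_pos: [0.5257, -0.0569, 0.0542]
tcp_rot: [-180.0, 0.1, 164.7]
wrist_force: [-3.8, 0.6, 12.1]
opening: 0.0121
grasp_force: 82.8
[ 0.01576697  0.81520307 -0.0902665 ] [-3.82038097  0.556518   12.07004949] [ 0.52569052 -0.0568982   0.05422206] [  0.28164536 -42.68257499  42.30594277  -1.62611961   0.11470068
  -0.06839145]
```

```bash
python3 -m handwheel '[{"tx":0.0002,"ty":0,"tz":0.0001,"ax":0,"ay":0,"az":0,"jaw":-1},{"tx":0.0002,"ty":0,"tz":0.0001,"ax":0,"ay":0,"az":0,"jaw":-1},{"tx":0,"ty":0,"tz":0.0001,"ax":0,"ay":0,"az":0,"jaw":-1},{"tx":0,"ty":0,"tz":0.0001,"ax":0,"ay":0,"az":0,"jaw":-1},{"tx":0,"ty":0,"tz":0,"ax":0,"ay":0,"az":1,"jaw":-1},{"tx":0,"ty":0,"tz":0,"ax":0,"ay":0,"az":2,"jaw":-1},{"tx":0,"ty":0,"tz":0,"ax":0,"ay":0,"az":3,"jaw":-1},{"tx":0,"ty":0,"tz":0,"ax":0,"ay":0,"az":3,"jaw":-1},{"tx":0,"ty":0,"tz":0,"ax":0,"ay":0,"az":1,"jaw":-1},{"tx":0,"ty":0,"tz":0,"ax":0,"ay":0,"az":0,"jaw":-1}]' 80
python3 -c "
from h import *;o=telemetry.get_obs();print(o['torque'],o['wrist_force'],o['ee_pos'],o['joint_efforts'])"
```

```text
time: 16.85
ee_pos: [0.5257, -0.0569, 0.0542]
tcp_rot: [180.0, 0.1, 154.7]
wrist_force: [-2.3, -0.9, 13.8]
opening: 0.0121
grasp_force: 83.2
[-0.11494947  0.69590974  0.15865799] [-2.28177244 -0.88440494 13.79113798] [ 0.52568438 -0.05689508  0.054188  ] [  0.24027941 -41.68989301  41.13271236  -1.36749677   0.26203514
   0.35394145]
```

```bash
python3 -m handwheel '[{"tx":0,"ty":0,"tz":0,"ax":0,"ay":0,"az":3,"jaw":-1},{"tx":0,"ty":0,"tz":0,"ax":0,"ay":0,"az":5,"jaw":-1},{"tx":0,"ty":0,"tz":0,"ax":0,"ay":0,"az":5,"jaw":-1},{"tx":0,"ty":0,"tz":0,"ax":0,"ay":0,"az":5,"jaw":-1},{"tx":0,"ty":0,"tz":0,"ax":0,"ay":0,"az":5,"jaw":-1},{"tx":0,"ty":0,"tz":0,"ax":0,"ay":0,"az":5,"jaw":-1},{"tx":0,"ty":0,"tz":0,"ax":0,"ay":0,"az":5,"jaw":-1},{"tx":0,"ty":0,"tz":0,"ax":0,"ay":0,"az":5,"jaw":-1},{"tx":0,"ty":0,"tz":0,"ax":0,"ay":0,"az":2,"jaw":-1},{"tx":0,"ty":0,"tz":0,"ax":0,"ay":0,"az":0,"jaw":-1}]' 80
python3 - <<'E'
from h import *
o=telemetry.get_obs();print(o['torque'],o['wrist_force'],o['ee_pos'],o['q'])
from meas import blobs
im,m=cam("side");blobs(im,m,(262,187),40)
im,m=cam("scene");cv2.imwrite("pics/s5.png",im[:,:,::-1]);blobs(im,m,(258,210),40)
E
```

```text
time: 18.1
ee_pos: [0.5257, -0.0569, 0.0542]
tcp_rot: [179.9, 0.1, 114.6]
wrist_force: [-2.7, -1.2, 14.1]
opening: 0.0124
grasp_force: 83.3
[-0.1133068   0.76158299  0.14359801] [-2.71480807 -1.20623069 14.07665103] [ 0.5256873  -0.05689613  0.05421771] [-6.16259939e+00  1.79607333e+00 -1.03734405e+01  7.77240721e+01
 -2.50974431e-02  5.91901806e+01]
button [271.6 187.3] 18 [ 0.4654 -0.0351]
green [249.8 189.3] 6 [ 0.5118 -0.0102]Traceback (most recent call last):
  File "<stdin>", line 4, in <module>
  File "meas.py", line 9, in blobs
    i=1+np.argmax(st[1:,4]);out[n]=hit(m,ce[i],z)[0][:2];print(n,ce[i].round(1),st[i,4],out[n].round(4))
        ~~~~~~~~~^^^^^^^^^^
    return _wrapfunc(a, 'argmax', axis=axis, out=out, **kwds)
    return bound(*args, **kwds)
ValueError: attempt to get argmax of an empty sequence
```

```bash
python3 -m handwheel '[{"tx":0,"ty":0,"tz":0,"ax":0,"ay":0,"az":4,"jaw":-1},{"tx":0,"ty":0,"tz":0,"ax":0,"ay":0,"az":8,"jaw":-1},{"tx":0,"ty":0,"tz":0,"ax":0,"ay":0,"az":8,"jaw":-1},{"tx":0,"ty":0,"tz":0,"ax":0,"ay":0,"az":8,"jaw":-1},{"tx":0,"ty":0,"tz":0,"ax":0,"ay":0,"az":8,"jaw":-1},{"tx":0,"ty":0,"tz":0,"ax":0,"ay":0,"az":8,"jaw":-1},{"tx":0,"ty":0,"tz":0,"ax":0,"ay":0,"az":8,"jaw":-1},{"tx":0,"ty":0,"tz":0,"ax":0,"ay":0,"az":8,"jaw":-1},{"tx":0,"ty":0,"tz":0,"ax":0,"ay":0,"az":5,"jaw":-1},{"tx":0,"ty":0,"tz":0,"ax":0,"ay":0,"az":2,"jaw":-1}]' 80
python3 - <<'E'
from h import *
o=telemetry.get_obs();print(o['torque'],o['wrist_force'],o['ee_pos'],o['q'])
from meas import blobs
im,m=cam("wrist");np.savez("w6.npz",K=m[0],k1=m[1],E=m[2],im=im)
print(proj(m,[[.4665,-.0390,.059],[.5142,-.0163,.057],[.5493,-.0322,.052]]).round(1))
try:blobs(im,m,(250,195),110)
except Exception as e:print(e)
E
```

```text
time: 19.4
ee_pos: [0.5257, -0.0569, 0.0542]
tcp_rot: [179.9, -0.0, 47.6]
wrist_force: [-3.2, -0.9, 13.8]
opening: 0.0121
grasp_force: 83.2
[-0.10806064  0.66565056  0.32058849] [-3.18913966 -0.89251721 13.79821306] [ 0.5256926  -0.05688567  0.05418404] [-6.16127273e+00  1.79618379e+00 -1.03770764e+01  7.77192880e+01
 -2.53348217e-02  1.26264236e+02]
[[163.9 272.6]
 [191.  197.7]
 [253.3 176. ]]
attempt to get argmax of an empty sequence
```

```bash
python3 - <<'E'
from h import *
d=np.load("w6.npz");im=d["im"];m=(d["K"],float(d["k1"]),d["E"])
hsv=cv2.cvtColor(im,cv2.COLOR_RGB2HSV).astype(int);H,S,V=hsv[...,0],hsv[...,1],hsv[...,2]
for n,k,z in (("orange",(H>4)&(H<24)&(S>200)&(V>60),.059),("green",(H>40)&(H<85)&(S>100),.057),("red",((H<6)|(H>174))&(S>130)&(V>60),.052),("white",(S<60)&(V>70),.099)):
    l,lab,st,ce=cv2.connectedComponentsWithStats(k.astype(np.uint8))
    for i in np.argsort(-st[1:,4])[:4]+1:print(n,st[i],ce[i].round(1),hit(m,ce[i],z)[0][:2].round(4))
E
```

```text
orange [ 396  218   88   79 2615] [426.9 246.3] [ 0.6007 -0.1379]
orange [153 256  30  20 397] [167.6 265.5] [ 0.4721 -0.0371]
orange [505 322   7  27 131] [508.7 335.5] [ 0.6101 -0.2489]
orange [486 243   2   2   2] [486.5 243.5] [ 0.6317 -0.1648]
green [178 186  34  24 433] [193.3 198.3] [ 0.515  -0.0175]
green [260 278   2   2   2] [260.5 278.5] [ 0.5082 -0.0842]
green [240 218   1   1   1] [240. 218.] [ 0.5268 -0.045 ]
green [238 216   1   1   1] [238. 216.] [ 0.5268 -0.0433]
red [240 168  12  23 220] [245.1 179. ] [ 0.5445 -0.0303]
white [ 185  165  133  102 5664] [254.4 208.8] [ 0.5463 -0.0356]
white [ 427  243   85   90 5637] [473.2 286.3] [ 0.6002 -0.1417]
white [   0   40   71  127 4475] [ 37.1 120.1] [0.5052 0.0551]
white [244 201  15  64 801] [251.  233.9] [ 0.5372 -0.0435]
```

Green and red read the same as in the first view, so the case has not moved. The pointer is past the red mark. Turning back 58°.

```bash
python3 -m handwheel '[{"tx":0,"ty":0,"tz":0,"ax":0,"ay":0,"az":0,"jaw":-1},{"tx":0,"ty":0,"tz":0,"ax":0,"ay":0,"az":-4,"jaw":-1},{"tx":0,"ty":0,"tz":0,"ax":0,"ay":0,"az":-8,"jaw":-1},{"tx":0,"ty":0,"tz":0,"ax":0,"ay":0,"az":-8,"jaw":-1},{"tx":0,"ty":0,"tz":0,"ax":0,"ay":0,"az":-8,"jaw":-1},{"tx":0,"ty":0,"tz":0,"ax":0,"ay":0,"az":-8,"jaw":-1},{"tx":0,"ty":0,"tz":0,"ax":0,"ay":0,"az":-8,"jaw":-1},{"tx":0,"ty":0,"tz":0,"ax":0,"ay":0,"az":-8,"jaw":-1},{"tx":0,"ty":0,"tz":0,"ax":0,"ay":0,"az":-4,"jaw":-1},{"tx":0,"ty":0,"tz":0,"ax":0,"ay":0,"az":-2,"jaw":-1}]' 80
python3 - <<'E'
from h import *
o=telemetry.get_obs();print(o['torque'],o['wrist_force'],o['ee_pos'])
im,m=cam("wrist");np.savez("w7.npz",K=m[0],k1=m[1],E=m[2],im=im)
hsv=cv2.cvtColor(im,cv2.COLOR_RGB2HSV).astype(int);H,S,V=hsv[...,0],hsv[...,1],hsv[...,2]
for n,k,z in (("orange",(H>4)&(H<24)&(S>200)&(V>60),.059),("green",(H>40)&(H<85)&(S>100),.057),("red",((H<6)|(H>174))&(S>130)&(V>60),.052),("white",(S<60)&(V>70),.094)):
    l,lab,st,ce=cv2.connectedComponentsWithStats(k.astype(np.uint8))
    for i in np.argsort(-st[1:,4])[:4]+1:print(n,st[i],ce[i].round(1),hit(m,ce[i],z)[0][:2].round(4))
c=im[110:290,150:350];cv2.imwrite("pics/w7.png",cv2.resize(c,None,fx=3,fy=3,interpolation=cv2.INTER_CUBIC)[:,:,::-1])
E
```

```text
time: 20.7
ee_pos: [0.5257, -0.0569, 0.0542]
tcp_rot: [179.9, 0.1, 105.7]
wrist_force: [-3.3, -0.2, 13.4]
opening: 0.012
grasp_force: 83.3
[-0.04543218  0.71198595 -0.31377361] [-3.34540549 -0.18072299 13.36047265] [ 0.5256798  -0.05688974  0.05420222]
orange [147 166  34  33 835] [163.4 182. ] [ 0.4681 -0.0393]
orange [  0 356   1   1   1] [  0. 356.] [ 0.3677 -0.2094]
green [244 151  17  35 467] [251.5 165.8] [ 0.5143 -0.017 ]
green [237 214   1   1   1] [237. 214.] [ 0.5139 -0.0474]
green [239 216   1   1   1] [239. 216.] [ 0.5154 -0.0483]
green [235 219   1   1   1] [235. 219.] [ 0.5136 -0.0508]
red [284 190  22  19 205] [294.4 199. ] [ 0.5452 -0.0305]
white [ 185  165  133  103 5748] [250.2 209.7] [ 0.5174 -0.0303]
white [202   0  87  16 985] [245.3   6.1] [0.4929 0.0497]
white [245 201  15  63 798] [251.8 233.6] [ 0.5213 -0.0415]
white [144 160  43  42 410] [168.1 176.8] [ 0.4779 -0.0253]
```

View pics/w7.png

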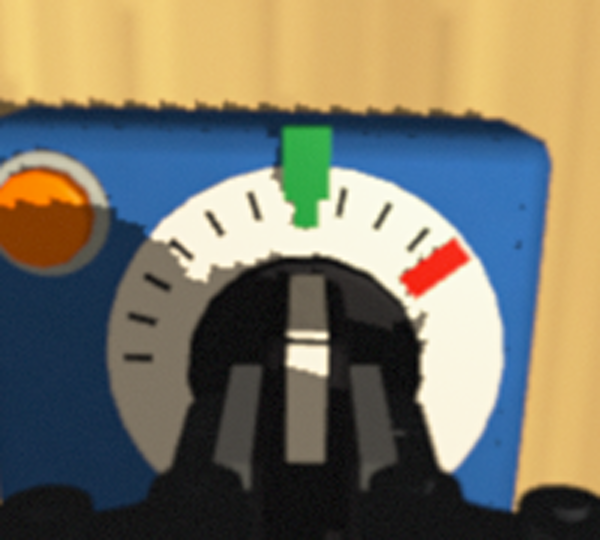

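The last picture shows the pointer (308,280–460) exactly in line with the green tab (308,125–225). Now I let it settle, open and rise.

```bash
python3 -m handwheel '[{"tx":0,"ty":0,"tz":0,"ax":0,"ay":0,"az":0,"jaw":-1},{"tx":0,"ty":0,"tz":0,"ax":0,"ay":0,"az":0,"jaw":-1},{"tx":0,"ty":0,"tz":0,"ax":0,"ay":0,"az":0,"jaw":-1},{"tx":0,"ty":0,"tz":0,"ax":0,"ay":0,"az":0.5,"jaw":-1},{"tx":0,"ty":0,"tz":0,"ax":0,"ay":0,"az":0,"jaw":-0.25},{"tx":0,"ty":0,"tz":0,"ax":0,"ay":0,"az":0,"jaw":-0.25},{"tx":0,"ty":0,"tz":0,"ax":0,"ay":0,"az":0,"jaw":-0.25},{"tx":0,"ty":0,"tz":0,"ax":0,"ay":0,"az":0,"jaw":-0.25},{"tx":0,"ty":0,"tz":-0.01,"ax":0,"ay":0,"az":0,"jaw":-0.25},{"tx":0,"ty":0,"tz":-0.02,"ax":0,"ay":0,"az":0,"jaw":-0.25}]' 80
python3 -m handwheel '[{"tx":0,"ty":0,"tz":-0.03,"ax":0,"ay":0,"az":0,"jaw":-0.25},{"tx":0,"ty":0,"tz":-0.02,"ax":0,"ay":0,"az":-10,"jaw":-1},{"tx":0,"ty":0,"tz":0,"ax":0,"ay":0,"az":-10,"jaw":-1},{"tx":0,"ty":0,"tz":0,"ax":0,"ay":0,"az":-10,"jaw":-1},{"tx":0,"ty":0,"tz":0,"ax":0,"ay":0,"az":-10,"jaw":-1},{"tx":0,"ty":0,"tz":0,"ax":0,"ay":0,"az":-10,"jaw":-1},{"tx":0,"ty":0,"tz":0,"ax":0,"ay":0,"az":-9,"jaw":-1},{"tx":0,"ty":0,"tz":0,"ax":0,"ay":0,"az":0,"jaw":-1},{"tx":0,"ty":0,"tz":0,"ax":0,"ay":0,"az":0,"jaw":-1},{"tx":0,"ty":0,"tz":0,"ax":0,"ay":0,"az":0,"jaw":-1}]' 40
cat > col.py <<'E'
from h import *
def col(cams=("wrist",)):
  for cn in cams:
    im,m=cam(cn)
    hsv=cv2.cvtColor(im,cv2.COLOR_RGB2HSV).astype(int);H,S,V=hsv[...,0],hsv[...,1],hsv[...,2]
    for n,k,z in (("orange",(H>4)&(H<24)&(S>200)&(V>60),.059),("green",(H>40)&(H<85)&(S>100),.057),("red",((H<6)|(H>174))&(S>130)&(V>60),.052),("white",(S<60)&(V>70),.096)):
      l,lab,st,ce=cv2.connectedComponentsWithStats(k.astype(np.uint8))
      for i in np.argsort(-st[1:,4])[:5]+1:
        P=hit(m,ce[i],z)[0][:2]
        if st[i,4]>8 and np.hypot(P[0]-.52,P[1]+.057)<.09:
          ys,xs=np.where(lab==i);Q=hit(m,np.c_[xs,ys],z)[:,:2];v=np.linalg.svd(Q-Q.mean(0),full_matrices=False)[2][0]
          print(n,st[i],ce[i].round(1),P.round(4),"axis",np.degrees(np.arctan2(v[1],v[0])).round(1)%180)
E
python3 - <<'E'
from col import *
col()
from to import to
to(.468,-.0397,.06,164.7)
E
```

```text
time: 22.0
ee_pos: [0.5247, -0.0567, 0.0828]
tcp_rot: [-179.9, -0.0, 105.2]
wrist_force: [-0.8, 0.2, 0.3]
opening: 0.0318
grasp_force: 0.0
time: 23.25
ee_pos: [0.5251, -0.0567, 0.1328]
tcp_rot: [-180.0, -0.0, 164.0]
wrist_force: [-0.2, -0.4, 0.3]
opening: -0.0
grasp_force: 0.0
orange [240 115  23  23 401] [251.3 126.2] [ 0.4675 -0.0402] axis 38.0
green [280 165  23  16 205] [292.1 172.7] [ 0.5142 -0.0175] axis 102.0
red [279 204  15   9  82] [285.9 208. ] [ 0.5453 -0.0301] axis 52.6
white [ 205  149   93  123 4896] [251.3 198.7] [ 0.5156 -0.0539] axis 167.3
white [237 110  30  32 232] [251.3 124.2] [ 0.4646 -0.0393] axis 142.2
shift mm [59.61  0.74 72.74] rot [-0.02 -0.01 -0.63]
```

```bash
python3 -m handwheel '[{"tx":0.02,"ty":0.0005,"tz":0,"ax":0,"ay":0,"az":-0.6,"jaw":-1},{"tx":0.02,"ty":0,"tz":0,"ax":0,"ay":0,"az":0,"jaw":-1},{"tx":0.0197,"ty":0,"tz":0,"ax":0,"ay":0,"az":0,"jaw":-1},{"tx":0,"ty":0,"tz":0.02,"ax":0,"ay":0,"az":0,"jaw":-1},{"tx":0,"ty":0,"tz":0.02,"ax":0,"ay":0,"az":0,"jaw":-1},{"tx":0,"ty":0,"tz":0.02,"ax":0,"ay":0,"az":0,"jaw":-1},{"tx":0,"ty":0,"tz":0.018,"ax":0,"ay":0,"az":0,"jaw":-1},{"tx":0,"ty":0,"tz":0.01,"ax":0,"ay":0,"az":0,"jaw":-1},{"tx":0,"ty":0,"tz":0,"ax":0,"ay":0,"az":0,"jaw":-1},{"tx":0,"ty":0,"tz":0,"ax":0,"ay":0,"az":0,"jaw":-1}]'
python3 -m handwheel '[{"tx":0,"ty":0,"tz":0.002,"ax":0,"ay":0,"az":0,"jaw":-1},{"tx":0,"ty":0,"tz":0.002,"ax":0,"ay":0,"az":0,"jaw":-1},{"tx":0,"ty":0,"tz":0.001,"ax":0,"ay":0,"az":0,"jaw":-1},{"tx":0,"ty":0,"tz":0,"ax":0,"ay":0,"az":0,"jaw":-1},{"tx":0,"ty":0,"tz":0,"ax":0,"ay":0,"az":0,"jaw":-1},{"tx":0,"ty":0,"tz":0,"ax":0,"ay":0,"az":0,"jaw":-1},{"tx":0,"ty":0,"tz":0,"ax":0,"ay":0,"az":0,"jaw":-1},{"tx":0,"ty":0,"tz":0,"ax":0,"ay":0,"az":0,"jaw":-1},{"tx":0,"ty":0,"tz":0,"ax":0,"ay":0,"az":0,"jaw":-1},{"tx":0,"ty":0,"tz":0,"ax":0,"ay":0,"az":0,"jaw":-1}]'
```

```text
time: 24.55
ee_pos: [0.4681, -0.0404, 0.0453]
tcp_rot: [-180.0, 0.0, 164.8]
wrist_force: [1.0, 0.5, 0.3]
opening: 0.0001
grasp_force: 0.0
time: 25.8
ee_pos: [0.4677, -0.0404, 0.0396]
tcp_rot: [-180.0, -0.0, 164.8]
wrist_force: [0.3, 0.7, 0.5]
opening: 0.0001
grasp_force: 0.0
```

```bash
python3 -m handwheel '[{"tx":0,"ty":0,"tz":0.001,"ax":0,"ay":0,"az":0,"jaw":-1},{"tx":0,"ty":0,"tz":0.001,"ax":0,"ay":0,"az":0,"jaw":-1},{"tx":0,"ty":0,"tz":0.001,"ax":0,"ay":0,"az":0,"jaw":-1},{"tx":0,"ty":0,"tz":0,"ax":0,"ay":0,"az":0,"jaw":-1},{"tx":0,"ty":0,"tz":0,"ax":0,"ay":0,"az":0,"jaw":-1},{"tx":0,"ty":0,"tz":0,"ax":0,"ay":0,"az":0,"jaw":-1},{"tx":0,"ty":0,"tz":0,"ax":0,"ay":0,"az":0,"jaw":-1},{"tx":0,"ty":0,"tz":0,"ax":0,"ay":0,"az":0,"jaw":-1},{"tx":0,"ty":0,"tz":0,"ax":0,"ay":0,"az":0,"jaw":-1},{"tx":0,"ty":0,"tz":0,"ax":0,"ay":0,"az":0,"jaw":-1}]'
```

```text
time: 27.05
ee_pos: [0.4677, -0.0404, 0.0366]
tcp_rot: [-180.0, -0.0, 164.8]
wrist_force: [-1.0, 1.0, 1.1]
opening: -0.0001
grasp_force: 0.7
```

```bash
python3 -m handwheel '[{"tx":0,"ty":0,"tz":0.001,"ax":0,"ay":0,"az":0,"jaw":-1},{"tx":0,"ty":0,"tz":0.001,"ax":0,"ay":0,"az":0,"jaw":-1},{"tx":0,"ty":0,"tz":0,"ax":0,"ay":0,"az":0,"jaw":-1},{"tx":0,"ty":0,"tz":0,"ax":0,"ay":0,"az":0,"jaw":-1},{"tx":0,"ty":0,"tz":0,"ax":0,"ay":0,"az":0,"jaw":-1},{"tx":0,"ty":0,"tz":0,"ax":0,"ay":0,"az":0,"jaw":-1},{"tx":0,"ty":0,"tz":0,"ax":0,"ay":0,"az":0,"jaw":-1},{"tx":0,"ty":0,"tz":0,"ax":0,"ay":0,"az":0,"jaw":-1},{"tx":0,"ty":0,"tz":0,"ax":0,"ay":0,"az":0,"jaw":-1},{"tx":0,"ty":0,"tz":0,"ax":0,"ay":0,"az":0,"jaw":-1}]'
python3 -c "
from h import *
for i in range(3):
  o=telemetry.get_obs();print(o['wrist_force'],o['grasp_force']);optics.camera('side')"
```

```text
time: 28.3
ee_pos: [0.4677, -0.0404, 0.0346]
tcp_rot: [-180.0, -0.0, 164.8]
wrist_force: [-1.1, 0.7, 2.3]
opening: -0.0
grasp_force: 1.2
[-1.12854591  0.66580924  2.27267774] 1.2289529107511044
[-0.39208232 -0.18463382  3.1794102 ] 1.2290142104029655
[-0.98850751  0.39423506  2.01252127] 1.2290422059595585
```

```bash
python3 -m handwheel '[{"tx":0,"ty":0,"tz":0.001,"ax":0,"ay":0,"az":0,"jaw":-1},{"tx":0,"ty":0,"tz":0.001,"ax":0,"ay":0,"az":0,"jaw":-1},{"tx":0,"ty":0,"tz":0.0005,"ax":0,"ay":0,"az":0,"jaw":-1},{"tx":0,"ty":0,"tz":0,"ax":0,"ay":0,"az":0,"jaw":-1},{"tx":0,"ty":0,"tz":0,"ax":0,"ay":0,"az":0,"jaw":-1},{"tx":0,"ty":0,"tz":0,"ax":0,"ay":0,"az":0,"jaw":-1},{"tx":0,"ty":0,"tz":0,"ax":0,"ay":0,"az":0,"jaw":-1},{"tx":0,"ty":0,"tz":0,"ax":0,"ay":0,"az":0,"jaw":-1},{"tx":0,"ty":0,"tz":0,"ax":0,"ay":0,"az":0,"jaw":-1},{"tx":0,"ty":0,"tz":0,"ax":0,"ay":0,"az":0,"jaw":-1}]'
python3 -c "
from h import *
for i in range(4):
  o=telemetry.get_obs();print(o['wrist_force'],o['grasp_force']);optics.camera('side')"
```

```text
time: 29.7
ee_pos: [0.4677, -0.0404, 0.0322]
tcp_rot: [-180.0, -0.0, 164.8]
wrist_force: [-0.8, 0.4, 3.7]
opening: 0.0001
grasp_force: 1.9
[-0.75536538  0.38349187  3.73904636] 1.8511594086885452
[-0.62045108 -0.30643701  3.2549104 ] 1.8512699380517006
[-0.77555267  0.2044301   3.63170498] 1.85137040913105
[-0.70582521  0.81037394  3.92542367] 1.8513859435915947
```

```bash
python3 -m handwheel '[{"tx":0,"ty":0,"tz":0.0004,"ax":0,"ay":0,"az":0,"jaw":-1},{"tx":0,"ty":0,"tz":0,"ax":0,"ay":0,"az":0,"jaw":-1},{"tx":0,"ty":0,"tz":0,"ax":0,"ay":0,"az":0,"jaw":-1},{"tx":0,"ty":0,"tz":-0.004,"ax":0,"ay":0,"az":0,"jaw":-1},{"tx":0,"ty":0,"tz":-0.01,"ax":0,"ay":0,"az":0,"jaw":-1},{"tx":0,"ty":0,"tz":-0.02,"ax":0,"ay":0,"az":0,"jaw":-1},{"tx":0,"ty":0,"tz":-0.03,"ax":0,"ay":0,"az":0,"jaw":-1},{"tx":0,"ty":0,"tz":-0.03,"ax":0,"ay":0,"az":0,"jaw":-1},{"tx":0,"ty":0,"tz":-0.03,"ax":0,"ay":0,"az":0,"jaw":-1},{"tx":0,"ty":0,"tz":0,"ax":0,"ay":0,"az":0,"jaw":-1}]'
python3 - <<'E'
from col import *
col(("wrist","side","scene"))
E
```

```text
time: 31.15
ee_pos: [0.4687, -0.0405, 0.1583]
tcp_rot: [180.0, 0.2, 164.8]
wrist_force: [0.0, -0.6, -0.3]
opening: 0.0001
grasp_force: 0.0
orange [242 178  19  19 251] [250.3 187.1] [ 0.4664 -0.0407] axis 162.9
green [276 218  20  14 151] [286.  225.3] [ 0.5139 -0.017 ] axis 101.6
red [279 252   8   6  37] [282.4 254.7] [ 0.5473 -0.0281] axis 41.3
white [ 210  205   81   61 1981] [247.3 228. ] [ 0.4909 -0.0499] axis 83.0
white [256 233  11  39 302] [260.2 250.3] [ 0.514  -0.0447] axis 166.2
white [237 233  11  38 300] [242.5 250.4] [ 0.5101 -0.0596] axis 163.7
white [238 174  27  26 184] [251.6 184.3] [ 0.4551 -0.0364] axis 65.1
```

```bash
python3 -m handwheel '[{"tx":-0.02,"ty":0,"tz":-0.01,"ax":0,"ay":0,"az":0,"jaw":1},{"tx":-0.02,"ty":0,"tz":-0.01,"ax":0,"ay":0,"az":0,"jaw":1},{"tx":-0.02,"ty":0,"tz":-0.01,"ax":0,"ay":0,"az":0,"jaw":1},{"tx":0,"ty":0,"tz":0,"ax":0,"ay":0,"az":0,"jaw":1},{"tx":0,"ty":0,"tz":0,"ax":0,"ay":0,"az":0,"jaw":1},{"tx":0,"ty":0,"tz":0,"ax":0,"ay":0,"az":0,"jaw":1},{"tx":0,"ty":0,"tz":0,"ax":0,"ay":0,"az":0,"jaw":1},{"tx":0,"ty":0,"tz":0,"ax":0,"ay":0,"az":0,"jaw":1},{"tx":0,"ty":0,"tz":0,"ax":0,"ay":0,"az":0,"jaw":1},{"tx":0,"ty":0,"tz":0,"ax":0,"ay":0,"az":0,"jaw":1}]'
python3 - <<'E'
from col import *
col()
im,m=cam("wrist");g=cv2.cvtColor(im,cv2.COLOR_RGB2GRAY)
a=np.radians(np.arange(70,141,5))
for z in (.094,.097):
    s=np.zeros(len(a))
    for r in (.008,.012,.016):
        P=np.c_[.5255+r*np.cos(a),-.0568+r*np.sin(a),np.full(len(a),z)]
        u=proj(m,P);s+=[g[int(round(v)),int(round(x))] for x,v in u]
    print(z,dict(zip(range(70,141,5),(s/3).astype(int))))
print(telemetry.get_obs()['time'])
E
```

```text
time: 32.55
ee_pos: [0.5256, -0.0561, 0.1857]
tcp_rot: [-180.0, -0.0, 164.8]
wrist_force: [0.5, -0.5, 0.5]
opening: 0.0853
grasp_force: 0.0
orange [243 114  18  19 262] [251.4 123.2] [ 0.4674 -0.0402] axis 42.4
green [275 156  19  13 141] [284.8 162.3] [ 0.5141 -0.0174] axis 101.9
red [274 189  12   8  59] [279.7 192.3] [ 0.5452 -0.0299] axis 53.6
white [ 212  142   78   77 3179] [250.4 179.4] [ 0.5136 -0.0537] axis 10.9
white [240 111  24  26 134] [251.7 122.5] [ 0.4656 -0.0394] axis 175.1
0.094 {70: np.int64(53), 75: np.int64(68), 80: np.int64(91), 85: np.int64(126), 90: np.int64(190), 95: np.int64(238), 100: np.int64(245), 105: np.int64(245), 110: np.int64(245), 115: np.int64(231), 120: np.int64(168), 125: np.int64(81), 130: np.int64(69), 135: np.int64(47), 140: np.int64(19)}
0.097 {70: np.int64(56), 75: np.int64(53), 80: np.int64(67), 85: np.int64(91), 90: np.int64(140), 95: np.int64(208), 100: np.int64(241), 105: np.int64(245), 110: np.int64(245), 115: np.int64(246), 120: np.int64(213), 125: np.int64(136), 130: np.int64(97), 135: np.int64(49), 140: np.int64(30)}
32.65
```

The pointer is at yaw about 105–107°, and the tab at 105°. The case is unmoved and the button is up, so I hand in the job.

```bash
python3 -c "
from workcell import workorder;print(workorder.job_done())"
```

```text
the job is handed in; nothing more can be done
None
```

The job is handed in with every step done: I wound the dial past the red mark, turned it back to within about 2° of the green tab and pressed the start button, and the case measured unmoved afterwards; the judge's verdict was not returned.

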